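# Stack the stone-sorting trays by outline

## Task

Put the four loose metal sorting trays away on the two wooden stands: D-shaped trays on the D-shaped stand and pointed trays on the pointed stand, on each the deep open tray first and the shallow divided tray on top of it. Turn each tray so that its outline matches the one below, and leave it fully seated and level. Leave the solder dish, the wax block and the ring clamp where they are.

Things in the scene. Friction and masses are not known exactly. Their poses are not given: they have to be found in the camera images.
- d_stand: fixed stand: dark wooden board 90 x 74 mm, 10 mm thick, with an open metal tray fixed on it of the same outline as the loose D-shaped trays; rim 32 mm above the bench. Origin: mid length and width of the tray, on the board's underside; x towards its round end, z up. A tray seated in it has its origin 26 mm above this one.
- p_stand: fixed stand: dark wooden board 104 x 60 mm, 10 mm thick, with an open metal tray fixed on it of the same outline as the loose pointed trays; rim 32 mm above the bench. Origin: mid length and width of the tray, on the board's underside; x towards its point, z up. A tray seated in it has its origin 26 mm above this one.
- d_deep: loose deep metal tray, 34 mm high, open, no dividers. Outline D-shaped, 74 x 58 mm: flat end at -x, round end at +x, sides parallel from x = -37 to +8 mm. Origin: mid length and width, underside; z up. Its 6 mm high foot, 6 mm inside the outline, fits a like rim (wall 3 mm, 3 mm play) one way round only. A tray seated on it has its origin 28 mm above this one.
- d_divided: loose shallow metal tray, 24 mm high, divided by thin walls (a T seen from above) almost as high as the rim, so nothing seats on it. Outline D-shaped, 74 x 58 mm: flat end at -x, round end at +x, sides parallel from x = -37 to +8 mm. Origin: mid length and width, underside; z up. Its 6 mm high foot, 6 mm inside the outline, fits a like rim (wall 3 mm, 3 mm play) one way round only.
- p_deep: loose deep metal tray, 34 mm high, open, no dividers. Outline 88 x 44 mm, pointed: flat end at -x, point at +x, sides parallel from x = -44 to +22 mm. Origin: mid length and width, underside; z up. Its 6 mm high foot, 6 mm inside the outline, fits a like rim (wall 3 mm, 3 mm play) one way round only. A tray seated on it has its origin 28 mm above this one.
- p_divided: loose shallow metal tray, 24 mm high, divided by thin walls (a T seen from above) almost as high as the rim, so nothing seats on it. Outline 88 x 44 mm, pointed: flat end at -x, point at +x, sides parallel from x = -44 to +22 mm. Origin: mid length and width, underside; z up. Its 6 mm high foot, 6 mm inside the outline, fits a like rim (wall 3 mm, 3 mm play) one way round only.
- solder_dish: bystander: small round brown dish with solder clippings, 64 mm across, 14 mm high; origin at the centre of its underside
- wax_block: bystander: blue wax block, 33 x 30 x 26 mm; origin at the centre of its underside
- ring_clamp: bystander: small grey ring clamp, 34 x 57 x 52 mm; origin at the centre of its underside

How it is judged:
By the outcome, as a careful person would: the job done as asked, in the order asked, and still so for the second after the job is handed in, with the robot touching nothing.
It also fails if it takes over 106 s, if anything falls off the work surface, if the arm or the gripper's body presses on something with over 40 N, if the wrist force passes 120 N, or if a joint passes its speed limit or range.

## Robot

A 6-joint arm with a two-finger parallel gripper is mounted at the origin on a cart in front of the work surface, level with it; the furniture and walls round the work are solid. World frame = base frame: x ahead of the robot, y to its left, z up, the work surface at z = 0. Lengths are in m, angles in rad, forces in N, time in s.
With the tool pointing down it reaches from about 0.25 to 0.725 m from the base axis. Payload 4 kg.
Tool frame: the origin (TCP) lies midway between the tips of the shut fingers; the grasp point (between the pads) lies 19 mm behind it; z points along the fingers, y is the line along which they close (so a half turn about z gives the same grasp; the last joint's range is limited). The gripper opens to 85 mm and grips with 20 to 120 N. Pads are 22 mm wide; open, the fingers measure 114 mm over their backs; the gripper's body (76 mm by 85 mm) begins 54 mm behind the grasp point. The pads swing forward as they close: fully open they stand 13 mm farther back than shut.
Start: joints at [1.17, 0.241, 0.005, 1.335, 0, 1.571], TCP at [0.195, 0.46, 0.231] pointing down, gripper open.
Joint ranges: [-2.72, 2.72], [-1.05, 1.87], [-1.09, 1.28], [-1.99, 2.15], [-1.42, 1.44], [-3.14, 3.14]. Speed limits (rad/s): [2.79, 2.79, 3.14, 3.14, 3.14, 3.14].

## Interface

Orientations are given as a unit quaternion [x, y, z, w].
In Python, from workcell import bot gives the robot as it stands. The module is installed in compiled form; this text tells all that it offers.
- The arm moves only by the tool jog_arm, never from a script. Its argument "deltas" is a list of rows, each an object with "fingers": the opening, from 0 (shut) to 1 (fully open); "delta_pos": the shift along the tool's x, y, z normalised to -1 to 1, where 1 is 300 mm, a list of three; "yaw": the turn about the tool's z normalised to -1 to 1, where 1 is pi/4 rad. A call has 1 to 12 rows; each row is the pose to reach, as a shift and turn from the pose commanded when the call began, along the tool's axes at that moment; what a row does not reach only later rows make up. A row lasts 1/10 s, in which the tool goes at most 50 mm and 8.59 degrees, less where a joint would pass 70% of its speed; a pose out of reach is approached as far as the arm can. A call with a number of a shift or a turn outside -1 to 1 is refused whole. A call with a gripper value outside its range is refused whole. The fingers move at their own pace and stop on an object; the grip force is fixed at half the most. Time passes only in rows, so rows that repeat a pose let the fingers close. It gives the time, the measured TCP pose, the force, the opening and the grip force at its end, in the units of the state.
- bot.get_obs(): the state, without advancing time (a new reading comes with each control period).
- bot.camera(name): name is "side" or "top" or "wrist"; returns a dict with "image" (400x640x3 uint8, red, green, blue), "range_z" (400x640 float32, m along the optical axis (not along the pixel's ray), 0 where there is no reading), "fx", "fy", "cx", "cy" (pixels), "rvec" (rotation vector, rad) and "tvec" (3), from world to camera coordinates, as OpenCV has them. Camera axes: x right, y down, z forward; pixel columns grow to the right and rows downward; lengths in m; the calibration is good to about 2 mm. A picture is of the moment at which its call begins.
- bot.job_done(): hands the job in; it is judged then, once.
The state is a dict: "clock": time; "joint_pos": joint angles; "joint_vel": joint speeds; "tau": joint torques, N m; "eef_pos": TCP position; "tool_rot": TCP orientation; "ft_force": force on the tool from outside, world axes, zero at the start; "ft_torque": the same for the moment, N m; "grip_width": finger opening in m; "grasp_force": force on a finger pad.
Only numpy, scipy, OpenCV 4.12 (cv2) and the standard library are available. Lean on these libraries where they do the work, as an engineer would, in place of code of your own. Each camera call takes 0.05 s, during which the arm holds its last target. There are 200 camera calls.

## Working session

There is one attempt and no reset: what is moved stays moved. The work goes in short steps, Python scripts to look and compute and a tool call to move; the robot and the scene stay as the last step left them, time stands still between calls to the robot, and variables do not carry over. Pictures are saved under pics/ and viewed, at most 14 in all, crops included, and the job is handed in when it is done.

Besides the shell and the picture viewer there is one more tool, called after ">>>" in YAML: its name, and indented under it one key for each argument. jog_arm: Moves the arm, as the interface text tells. Scaled input: -1 to 1 covers 300 mm each way for a shift and pi/4 rad each way for a turn. Its arguments: {"type":"object","properties":{"deltas":{"type":"array","items":{"type":"object","properties":{"fingers":{"type":"number"},"delta_pos":{"type":"array","items":{"type":"number"}},"yaw":{"type":"number"}}}}},"required":["deltas"]}

```bash
mkdir -p pics
python3 - <<'E'
from workcell import bot
import cv2,numpy as np
o=bot.get_obs(); print({k:np.round(v,3).tolist() for k,v in o.items()})
for n in("top","side"):
    c=bot.camera(n); cv2.imwrite(f"pics/{n}1.png",c["image"][:,:,::-1]); np.savez(f"pics/{n}1.npz",**c); print(n,c["fx"],c["cx"],c["cy"],c["rvec"],c["tvec"])
E
```

```text
{'clock': 0.0, 'joint_pos': [1.17, 0.241, 0.004, 1.335, 0.0, 1.571], 'joint_vel': [0.002, -0.0, -0.0, -0.001, 0.001, 0.001], 'tau': [-0.0, -37.232, 25.241, 0.017, -0.0, 0.0], 'eef_pos': [0.195, 0.46, 0.23], 'tool_rot': [0.199, 0.98, -0.001, -0.0], 'ft_force': [-0.107, 0.409, -0.06], 'ft_torque': [0.007, -0.006, 0.035], 'grasp_force': 0.0, 'grip_width': 0.085}
top 376.35185270319596 321.1715360848433 204.68826907107558 [ 2.16039944 -2.21859148  0.12435816] [0.02005282 0.52958095 0.89278011]
side 446.87622504700835 317.8764115183113 203.3092206433412 [ 1.87154553 -0.5964604   0.40945336] [-0.41169942  0.15261939  0.69646606]
```

View pics/top1.png

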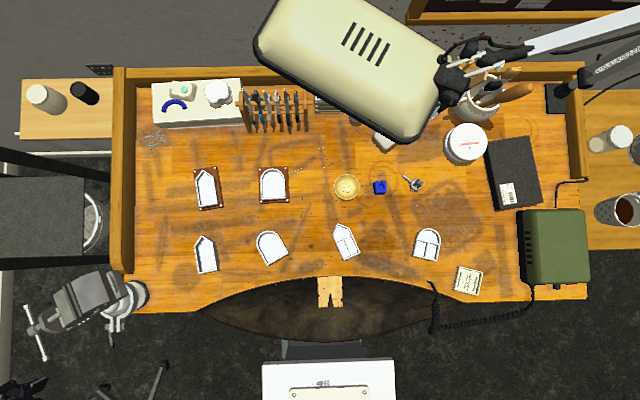

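View pics/side1.png

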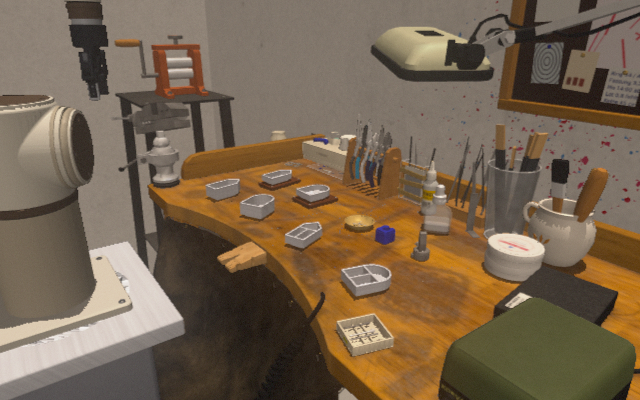

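The top view shows, at pixels: p_stand (207,188), d_stand (273,185), a pointed tray (206,254), a D tray (271,247), divided p (346,241), divided d (427,244), dish (346,187), wax (379,187) and clamp (414,183). The side view agrees. Next I fit the outlines from depth.

```bash
cat > h.py <<'E'
import cv2,numpy as np
from scipy.optimize import minimize
from workcell import bot
def outline(k):
    if k=='p': return np.array([[-44,-22],[22,-22],[44,0],[22,22],[-44,22]])/1e3
    # round end: from x=8 to 37, half width 29
    a=np.linspace(-np.pi/2,np.pi/2,25)
    return np.vstack([[-37,-29],np.c_[8+29*np.cos(a),29*np.sin(a)],[-37,29]])/1e3
def cloud(c):
    z=c["range_z"].astype(float); v,u=np.mgrid[:400,:640]
    P=np.stack([(u-c["cx"])/c["fx"]*z,(v-c["cy"])/c["fy"]*z,z],-1)
    R=cv2.Rodrigues(np.asarray(c["rvec"],float))[0]
    W=(P-np.asarray(c["tvec"]).ravel())@R
    W[z<=0]=np.nan
    return W
def fit(W,k,xy,zlo,zhi=.09,r=.055,yaws=None):
    m=(np.hypot(W[...,0]-xy[0],W[...,1]-xy[1])<r)&(W[...,2]>zlo)&(W[...,2]<zhi)
    n,l,st,_=cv2.connectedComponentsWithStats(m.astype(np.uint8))
    m=l==1+np.argmax(st[1:,4])
    p=W[m][:,:2]; h=cv2.convexHull((p*1e3).astype(np.float32))
    o=outline(k)*1e3; A=cv2.contourArea(h); Ao=cv2.contourArea(o.astype(np.float32)); c0=(h[:,0].max(0)+h[:,0].min(0))/2
    def cost(q):
        R=np.array([[np.cos(q[2]),-np.sin(q[2])],[np.sin(q[2]),np.cos(q[2])]])
        t=(o@R.T+q[:2]).astype(np.float32)
        return A+Ao-2*cv2.intersectConvexConvex(t,h)[0]
    best=min((minimize(cost,[*c0,y],method='Nelder-Mead',options=dict(initial_simplex=np.array([[*c0,y],[c0[0]+8,c0[1],y],[c0[0],c0[1]+8,y],[*c0,y+.3]]))) for y in (np.arange(-3,3.2,.5) if yaws is None else yaws)),key=lambda r:r.fun)
    zs=W[m][:,2]
    return dict(xy=np.round(best.x[:2]/1e3,4).tolist(),yaw=round(float((best.x[2]+np.pi)%(2*np.pi)-np.pi),3),err=round(best.fun/Ao,3),area=round(A/Ao,3),z=np.round(np.percentile(zs,[5,50,98])*1e3,1).tolist())
def at(W,u,v): return np.nanmedian(W[v-2:v+3,u-2:u+3].reshape(-1,3),0)
E
python3 - <<'E'
from h import *
c=dict(np.load("pics/top1.npz")); W=cloud(c)
for n,k,u,v,zl in [("pst",'p',207,188,.014),("dst",'d',273,185,.014),("p1",'p',206,254,.004),("d1",'d',271,247,.004),("p2",'p',346,241,.004),("d2",'d',427,244,.004)]:
    print(n,fit(W,k,at(W,u,v)[:2],zl))
for u,v in[(346,187),(379,187),(414,183)]: print(at(W,u,v).round(3))
im=c["image"][150:275,180:450,::-1]; cv2.imwrite("pics/crop.png",cv2.resize(im,None,fx=2.9,fy=2.9,interpolation=cv2.INTER_CUBIC))
E
```

```text
pst {'xy': [0.5797, 0.2833], 'yaw': 0.159, 'err': np.float64(0.059), 'area': 1.05, 'z': [15.9, 19.0, 33.6]}
dst {'xy': [0.5845, 0.1217], 'yaw': 0.02, 'err': np.float64(0.023), 'area': 0.995, 'z': [15.8, 18.9, 33.8]}
p1 {'xy': [0.4222, 0.2846], 'yaw': 0.168, 'err': np.float64(0.099), 'area': 1.094, 'z': [6.0, 10.0, 35.7]}
d1 {'xy': [0.4357, 0.1303], 'yaw': 0.49, 'err': np.float64(0.042), 'area': 1.011, 'z': [5.7, 8.9, 35.8]}
p2 {'xy': [0.4449, -0.0483], 'yaw': 0.377, 'err': np.float64(0.029), 'area': 1.02, 'z': [5.9, 9.4, 26.4]}
d2 {'xy': [0.4301, -0.2511], 'yaw': -0.262, 'err': np.float64(0.042), 'area': 1.03, 'z': [5.7, 9.8, 26.0]}
[ 0.574 -0.058  0.004]
[ 0.571 -0.139  0.025]
[ 0.577 -0.224  0.018]
```

View pics/crop.png

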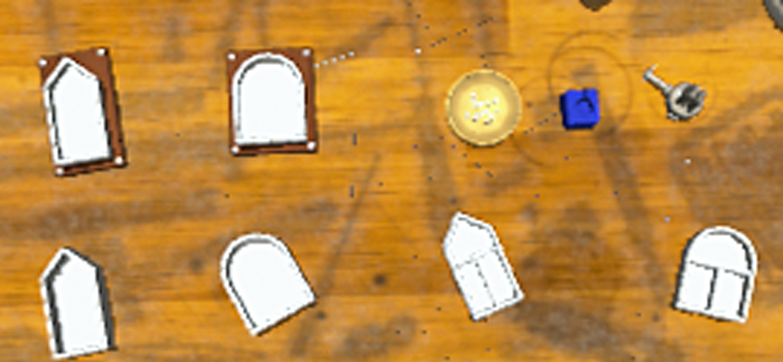

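```bash
cat >> h.py <<'E'
from scipy.spatial.transform import Rotation as Ro
def go(*targets):
    """targets: (x,y,z,trayyaw): prints normalised delta from present pose; tool x = minus tray x"""
    o=bot.get_obs(); R=Ro.from_quat(o["tool_rot"]).as_matrix(); p=np.array(o["eef_pos"])
    psi=np.arctan2(R[1,0],R[0,0])
    for t in targets:
        d=R.T@(np.array(t[:3])-p); y=-((t[3]+np.pi-psi+np.pi)%(2*np.pi)-np.pi)
        print("d",np.round(d/.3,4).tolist(),"yaw",round(y/(np.pi/4),4),"rows",round(max(np.linalg.norm(d)/.05,abs(y)/.15),1))
def st():
    o=bot.get_obs(); R=Ro.from_quat(o["tool_rot"]).as_matrix()
    print("t",round(o["clock"],2),"p",np.round(o["eef_pos"],4),"trayyaw",round((np.arctan2(R[1,0],R[0,0])-np.pi+np.pi)%(2*np.pi)-np.pi,4),"tilt",np.round(R[:2,2],4),"F",np.round(o["ft_force"],1),"w",round(o["grip_width"],4),"g",round(o["grasp_force"],1))
E
python3 -c "
from h import *
st(); go((.40,.285,.22,.16))"
```

```text
t 0.1 p [0.1948 0.4598 0.2305] trayyaw -0.4008 tilt [-0.0007 -0.0018] F [ 0.4 -1.   0.7] w 0.0857 g 0.0
d [-0.857, -0.2698, 0.0355] yaw -0.714 rows 5.4
```

>>> jog_arm:
  deltas:
    - {"delta_pos":[-0.857,-0.27,0.035],"yaw":-0.714,"fingers":1}
    - {"delta_pos":[-0.857,-0.27,0.035],"yaw":-0.714,"fingers":1}
    - {"delta_pos":[-0.857,-0.27,0.035],"yaw":-0.714,"fingers":1}
    - {"delta_pos":[-0.857,-0.27,0.035],"yaw":-0.714,"fingers":1}
    - {"delta_pos":[-0.857,-0.27,0.035],"yaw":-0.714,"fingers":1}
    - {"delta_pos":[-0.857,-0.27,0.035],"yaw":-0.714,"fingers":1}
    - {"delta_pos":[-0.857,-0.27,0.035],"yaw":-0.714,"fingers":1}
    - {"delta_pos":[-0.857,-0.27,0.035],"yaw":-0.714,"fingers":1}
    - {"delta_pos":[-0.857,-0.27,0.035],"yaw":-0.714,"fingers":1}
    - {"delta_pos":[-0.857,-0.27,0.035],"yaw":-0.714,"fingers":1}

```text
clock: 1.1
eef_pos: [0.3992, 0.2864, 0.2208]
tool_rot: [-0.081, 0.997, -0.0, -0.0]
ft_force: [-0.3, -0.1, 0.4]
grip_width: 0.0852
grasp_force: 0.0
```

```bash
python3 -c "
from h import *
st(); c=bot.camera('wrist'); np.savez('pics/w1.npz',**c); cv2.imwrite('pics/w1.png',c['image'][:,:,::-1])
W=cloud(c); R=cv2.Rodrigues(c['rvec'])[0]; print('cam',-R.T@c['tvec'],R[2])
for xy,k,zl in (((.42,.285),'p',.004),((.58,.283),'p',.014),((.585,.122),'d',.014),((.436,.13),'d',.004)):
  try: print(fit(W,k,xy,zl))
  except Exception as e: print(e)
"
```

```text
t 1.1 p [0.3992 0.2864 0.2208] trayyaw 0.1622 tilt [-0.0004 -0.    ] F [-0.3 -0.1  0.4] w 0.0852 g 0.0
cam [0.32229056 0.2748835  0.36338261] [ 0.29920754  0.04820821 -0.95296947]
{'xy': [0.42, 0.2865], 'yaw': 0.162, 'err': np.float64(0.009), 'area': 1.001, 'z': [7.0, 8.7, 34.7]}
{'xy': [0.5774, 0.2848], 'yaw': 0.155, 'err': np.float64(0.017), 'area': 1.01, 'z': [17.2, 18.8, 32.8]}
{'xy': [0.5731, 0.1141], 'yaw': -0.276, 'err': np.float64(0.4), 'area': 0.6, 'z': [17.4, 19.2, 32.9]}
{'xy': [0.4338, 0.1324], 'yaw': 0.489, 'err': np.float64(0.026), 'area': 1.022, 'z': [7.2, 10.3, 34.8]}
```

View pics/w1.png

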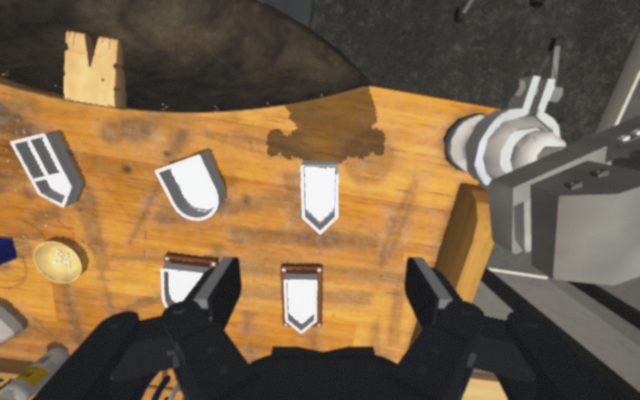

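Wrist view: p_deep at (320,195), p_stand at (302,297), d_deep at (195,185), d_stand partly hidden at (190,280). Fits are good (1–2 % error). Now I pick p_deep.

```bash
python3 -c "
from h import *
go((.42,.2865,.10,.162),(.42,.2865,.03,.162),(.42,.2865,.006,.162))"
```

```text
d [-0.0684, -0.0111, 0.4027] yaw 0.0005 rows 2.5
d [-0.0684, -0.0112, 0.6361] yaw 0.0005 rows 3.8
d [-0.0685, -0.0112, 0.7161] yaw 0.0005 rows 4.3
```

>>> jog_arm:
  deltas:
    - {"delta_pos":[-0.068,-0.011,0.4],"yaw":0,"fingers":1}
    - {"delta_pos":[-0.068,-0.011,0.4],"yaw":0,"fingers":1}
    - {"delta_pos":[-0.068,-0.011,0.4],"yaw":0,"fingers":1}
    - {"delta_pos":[-0.068,-0.011,0.52],"yaw":0,"fingers":1}
    - {"delta_pos":[-0.068,-0.011,0.636],"yaw":0,"fingers":1}
    - {"delta_pos":[-0.068,-0.011,0.68],"yaw":0,"fingers":1}
    - {"delta_pos":[-0.068,-0.011,0.715],"yaw":0,"fingers":1}
    - {"delta_pos":[-0.068,-0.011,0.715],"yaw":0,"fingers":1}
    - {"delta_pos":[-0.068,-0.011,0.715],"yaw":0,"fingers":1}
    - {"delta_pos":[-0.068,-0.011,0.715],"yaw":0,"fingers":0}
    - {"delta_pos":[-0.068,-0.011,0.715],"yaw":0,"fingers":0}
    - {"delta_pos":[-0.068,-0.011,0.715],"yaw":0,"fingers":0}

```text
clock: 2.35
eef_pos: [0.4214, 0.2859, 0.0072]
tool_rot: [-0.08, 0.997, 0.001, 0.001]
ft_force: [0.1, 2.2, 2.8]
grip_width: 0.0441
grasp_force: 3.2
```

>>> jog_arm:
  deltas:
    - {"delta_pos":[0,0,0],"yaw":0,"fingers":0}
    - {"delta_pos":[0,0,0],"yaw":0,"fingers":0}
    - {"delta_pos":[0,0,0],"yaw":0,"fingers":0}
    - {"delta_pos":[0,0,0],"yaw":0,"fingers":0}
    - {"delta_pos":[0,0,0],"yaw":0,"fingers":0}

```text
clock: 2.85
eef_pos: [0.4217, 0.286, 0.0074]
tool_rot: [-0.08, 0.997, 0.001, 0.001]
ft_force: [-0.6, -1.1, 5.7]
grip_width: 0.0429
grasp_force: 62.4
```

```bash
python3 -c "
from h import *
st(); go((.42,.2865,.12,.162),(.5774,.2848,.12,.155))"
```

```text
t 2.85 p [0.4217 0.286  0.0074] trayyaw 0.1598 tilt [0.0019 0.0014] F [-0.6 -1.1  5.7] w 0.0429 g 62.4
d [0.0046, 0.0029, -0.3753] yaw -0.0028 rows 2.3
d [-0.5125, -0.0862, -0.3743] yaw 0.0061 rows 3.8
```

>>> jog_arm:
  deltas:
    - {"delta_pos":[0.005,0.003,-0.1],"yaw":0,"fingers":0}
    - {"delta_pos":[0.005,0.003,-0.24],"yaw":0,"fingers":0}
    - {"delta_pos":[0.005,0.003,-0.375],"yaw":0,"fingers":0}
    - {"delta_pos":[0.005,0.003,-0.375],"yaw":0,"fingers":0}
    - {"delta_pos":[0.005,0.003,-0.375],"yaw":0,"fingers":0}

```text
clock: 3.35
eef_pos: [0.4197, 0.2864, 0.1195]
tool_rot: [-0.08, 0.997, 0.001, 0.001]
ft_force: [-0.7, 0.2, -2.0]
grip_width: 0.0432
grasp_force: 61.6
```

```bash
python3 -c "
from h import *
st(); c=bot.camera('wrist'); np.savez('pics/w2.npz',**c); cv2.imwrite('pics/w2.png',c['image'][:,:,::-1])
W=cloud(c); 
for xy,k,zl,zh in (((.42,.286),'p',.10,.16),((.577,.285),'p',.014,.09),((.436,.13),'d',.004,.09)):
  try: print(fit(W,k,xy,zl,zh))
  except Exception as e: print(e)
"
```

```text
t 3.35 p [0.4197 0.2864 0.1195] trayyaw 0.1599 tilt [0.0018 0.0012] F [-0.7  0.2 -2. ] w 0.0432 g 61.6
{'xy': [0.418, 0.2872], 'yaw': 0.164, 'err': np.float64(0.272), 'area': 1.262, 'z': [119.5, 129.1, 158.8]}
{'xy': [0.5594, 0.2783], 'yaw': -3.0, 'err': np.float64(0.737), 'area': 0.263, 'z': [17.4, 18.5, 32.5]}
{'xy': [0.434, 0.1322], 'yaw': 0.491, 'err': np.float64(0.032), 'area': 1.03, 'z': [7.4, 15.3, 34.6]}
```

View pics/w2.png

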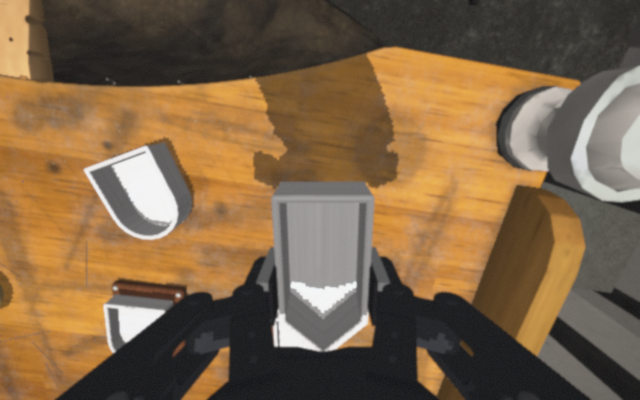

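Wrist view: p_deep is held level, rim about (275–375,190) to the point at (322,345). In-hand offset matches the pre-grasp fit (−1.7, +0.7 mm).

```bash
python3 -c "
from h import *
go((.579,.2842,.12,.152),(.579,.2842,.06,.152),(.579,.2842,.042,.152))"
```

```text
d [-0.5269, -0.0899, -0.0067] yaw 0.01 rows 3.2
d [-0.5271, -0.0898, 0.1933] yaw 0.01 rows 3.4
d [-0.5271, -0.0898, 0.2533] yaw 0.01 rows 3.6
```

>>> jog_arm:
  deltas:
    - {"delta_pos":[-0.18,-0.03,-0.006],"yaw":0.01,"fingers":0}
    - {"delta_pos":[-0.36,-0.06,-0.006],"yaw":0.01,"fingers":0}
    - {"delta_pos":[-0.527,-0.09,-0.006],"yaw":0.01,"fingers":0}
    - {"delta_pos":[-0.527,-0.09,-0.006],"yaw":0.01,"fingers":0}
    - {"delta_pos":[-0.527,-0.09,0.1],"yaw":0.01,"fingers":0}
    - {"delta_pos":[-0.527,-0.09,0.193],"yaw":0.01,"fingers":0}
    - {"delta_pos":[-0.527,-0.09,0.225],"yaw":0.01,"fingers":0}
    - {"delta_pos":[-0.527,-0.09,0.253],"yaw":0.01,"fingers":0}
    - {"delta_pos":[-0.527,-0.09,0.253],"yaw":0.01,"fingers":0}
    - {"delta_pos":[-0.527,-0.09,0.253],"yaw":0.01,"fingers":0}

```text
clock: 4.4
eef_pos: [0.5801, 0.2851, 0.0438]
tool_rot: [-0.076, 0.997, 0.0, 0.001]
ft_force: [0.2, 0.5, -1.7]
grip_width: 0.0431
grasp_force: 61.5
```

```bash
python3 -c "
from h import *
st();go((.579,.2842,.036,.152),(.579,.2842,.0335,.152))"
```

```text
t 4.4 p [0.5801 0.2851 0.0438] trayyaw 0.1524 tilt [0.0012 0.0006] F [ 0.2  0.5 -1.7] w 0.0431 g 61.5
d [0.004, -0.0023, 0.026] yaw 0.0005 rows 0.2
d [0.004, -0.0023, 0.0343] yaw 0.0005 rows 0.2
```

>>> jog_arm:
  deltas:
    - {"delta_pos":[0.004,-0.002,0.013],"yaw":0,"fingers":0}
    - {"delta_pos":[0.004,-0.002,0.026],"yaw":0,"fingers":0}
    - {"delta_pos":[0.004,-0.002,0.034],"yaw":0,"fingers":0}
    - {"delta_pos":[0.004,-0.002,0.036],"yaw":0,"fingers":0}
    - {"delta_pos":[0.004,-0.002,0.036],"yaw":0,"fingers":0}

```text
clock: 4.9
eef_pos: [0.5787, 0.284, 0.033]
tool_rot: [-0.076, 0.997, 0.0, 0.0]
ft_force: [-1.3, -0.2, 3.3]
grip_width: 0.0433
grasp_force: 62.1
```

>>> jog_arm:
  deltas:
    - {"delta_pos":[0,0,0],"yaw":0,"fingers":1}
    - {"delta_pos":[0,0,0],"yaw":0,"fingers":1}
    - {"delta_pos":[0,0,0],"yaw":0,"fingers":1}
    - {"delta_pos":[0,0,-0.1],"yaw":0,"fingers":1}
    - {"delta_pos":[0,0,-0.25],"yaw":0,"fingers":1}
    - {"delta_pos":[0,0,-0.4],"yaw":0,"fingers":1}
    - {"delta_pos":[0.1,0,-0.5],"yaw":0,"fingers":1}
    - {"delta_pos":[0.25,0,-0.55],"yaw":0,"fingers":1}
    - {"delta_pos":[0.4,0,-0.6],"yaw":0,"fingers":1}
    - {"delta_pos":[0.55,0,-0.6],"yaw":0,"fingers":1}
    - {"delta_pos":[0.55,0,-0.6],"yaw":0,"fingers":1}
    - {"delta_pos":[0.55,0,-0.6],"yaw":0,"fingers":1}

```text
clock: 6.1
eef_pos: [0.4148, 0.2589, 0.2126]
tool_rot: [-0.076, 0.997, 0.0, 0.001]
ft_force: [-0.0, 0.7, 0.1]
grip_width: 0.0857
grasp_force: 0.0
```

```bash
python3 -c "
from h import *
st(); c=bot.camera('wrist'); np.savez('pics/w3.npz',**c); 
W=cloud(c); 
for xy,k,zl,zh in (((.577,.285),'p',.036,.09),((.584,.122),'d',.014,.09),((.436,.13),'d',.004,.09)):
  try: print(fit(W,k,xy,zl,zh))
  except Exception as e: print(e)
go((.42,-.044,.22,.377))
"
```

```text
t 6.1 p [0.4148 0.2589 0.2126] trayyaw 0.1531 tilt [0.001  0.0005] F [-0.   0.7  0.1] w 0.0857 g 0.0
{'xy': [0.5767, 0.2841], 'yaw': 0.152, 'err': np.float64(0.021), 'area': 1.017, 'z': [38.2, 53.4, 60.4]}
{'xy': [0.5691, 0.1108], 'yaw': -1.24, 'err': np.float64(0.679), 'area': 0.321, 'z': [17.4, 22.4, 32.9]}
{'xy': [0.4339, 0.1323], 'yaw': 0.489, 'err': np.float64(0.013), 'area': 1.01, 'z': [7.1, 9.4, 34.8]}
d [0.1405, -1.0013, -0.0255] yaw -0.2859 rows 6.1
```

>>> jog_arm:
  deltas:
    - {"delta_pos":[0.14,-0.99,-0.025],"yaw":-0.286,"fingers":1}
    - {"delta_pos":[0.14,-0.99,-0.025],"yaw":-0.286,"fingers":1}
    - {"delta_pos":[0.14,-0.99,-0.025],"yaw":-0.286,"fingers":1}
    - {"delta_pos":[0.14,-0.99,-0.025],"yaw":-0.286,"fingers":1}
    - {"delta_pos":[0.14,-0.99,-0.025],"yaw":-0.286,"fingers":1}
    - {"delta_pos":[0.14,-0.99,-0.025],"yaw":-0.286,"fingers":1}
    - {"delta_pos":[0.14,-0.99,-0.025],"yaw":-0.286,"fingers":1}
    - {"delta_pos":[0.14,-0.99,-0.025],"yaw":-0.286,"fingers":1}
    - {"delta_pos":[0.14,-0.99,-0.025],"yaw":-0.286,"fingers":1}
    - {"delta_pos":[0.14,-0.99,-0.025],"yaw":-0.286,"fingers":1}

```text
clock: 7.15
eef_pos: [0.4194, -0.0399, 0.2194]
tool_rot: [-0.188, 0.982, 0.0, -0.0]
ft_force: [-0.0, 1.1, -0.1]
grip_width: 0.0849
grasp_force: 0.0
```

```bash
python3 -c "
from h import *
st(); c=bot.camera('wrist'); np.savez('pics/w4.npz',**c); 
W=cloud(c); 
for xy,k,zl,zh in (((.444,-.046),'p',.004,.09),((.436,.13),'d',.004,.09),((.584,.122),'d',.014,.09)):
  try: r=fit(W,k,xy,zl,zh); print(r)
  except Exception as e: print(e); continue
  if k=='p': go(*[(*r['xy'],z,r['yaw']) for z in (.1,.03,.004)])
"
```

```text
t 7.15 p [ 0.4194 -0.0399  0.2194] trayyaw 0.379 tilt [-0.0002  0.0003] F [-0.   1.1 -0.1] w 0.0849 g 0.0
{'xy': [0.4433, -0.047], 'yaw': 0.382, 'err': np.float64(0.01), 'area': 0.996, 'z': [7.0, 8.9, 24.8]}
d [-0.0655, -0.0524, 0.3982] yaw -0.0032 rows 2.4
d [-0.0655, -0.0525, 0.6315] yaw -0.0032 rows 3.8
d [-0.0655, -0.0525, 0.7182] yaw -0.0032 rows 4.3
{'xy': [0.4339, 0.1317], 'yaw': 0.488, 'err': np.float64(0.021), 'area': 1.009, 'z': [7.0, 12.6, 34.4]}
{'xy': [0.5829, 0.1236], 'yaw': 0.026, 'err': np.float64(0.025), 'area': 1.019, 'z': [17.1, 19.1, 32.4]}
```

>>> jog_arm:
  deltas:
    - {"delta_pos":[-0.0655,-0.0525,0.4],"yaw":-0.003,"fingers":1}
    - {"delta_pos":[-0.0655,-0.0525,0.4],"yaw":-0.003,"fingers":1}
    - {"delta_pos":[-0.0655,-0.0525,0.4],"yaw":-0.003,"fingers":1}
    - {"delta_pos":[-0.0655,-0.0525,0.52],"yaw":-0.003,"fingers":1}
    - {"delta_pos":[-0.0655,-0.0525,0.635],"yaw":-0.003,"fingers":1}
    - {"delta_pos":[-0.0655,-0.0525,0.68],"yaw":-0.003,"fingers":1}
    - {"delta_pos":[-0.0655,-0.0525,0.714],"yaw":-0.003,"fingers":1}
    - {"delta_pos":[-0.0655,-0.0525,0.714],"yaw":-0.003,"fingers":1}
    - {"delta_pos":[-0.0655,-0.0525,0.714],"yaw":-0.003,"fingers":1}
    - {"delta_pos":[-0.0655,-0.0525,0.714],"yaw":-0.003,"fingers":0}
    - {"delta_pos":[-0.0655,-0.0525,0.714],"yaw":-0.003,"fingers":0}
    - {"delta_pos":[-0.0655,-0.0525,0.714],"yaw":-0.003,"fingers":0}

```text
clock: 8.4
eef_pos: [0.4436, -0.0485, 0.0062]
tool_rot: [-0.188, 0.982, -0.0, 0.001]
ft_force: [-0.5, 2.0, 0.5]
grip_width: 0.0437
grasp_force: 0.9
```

>>> jog_arm:
  deltas:
    - {"delta_pos":[0,0,0],"yaw":0,"fingers":0}
    - {"delta_pos":[0,0,0],"yaw":0,"fingers":0}
    - {"delta_pos":[0,0,0],"yaw":0,"fingers":0}
    - {"delta_pos":[0,0,0],"yaw":0,"fingers":0}

```text
clock: 8.8
eef_pos: [0.4439, -0.0486, 0.0065]
tool_rot: [-0.188, 0.982, -0.0, 0.001]
ft_force: [-0.5, 0.6, 4.5]
grip_width: 0.0427
grasp_force: 61.6
```

>>> jog_arm:
  deltas:
    - {"delta_pos":[0,0,-0.1],"yaw":0,"fingers":0}
    - {"delta_pos":[0,0,-0.25],"yaw":0,"fingers":0}
    - {"delta_pos":[0,0,-0.4],"yaw":0,"fingers":0}
    - {"delta_pos":[0,0,-0.4],"yaw":0,"fingers":0}
    - {"delta_pos":[0,0,-0.4],"yaw":0,"fingers":0}

```text
clock: 9.3
eef_pos: [0.4438, -0.0487, 0.1265]
tool_rot: [-0.188, 0.982, -0.0, 0.002]
ft_force: [-0.6, 0.3, -2.0]
grip_width: 0.0425
grasp_force: 61.6
```

```bash
python3 -c "
from h import *
st(); c=bot.camera('wrist'); np.savez('pics/w5.npz',**c); cv2.imwrite('pics/w5.png',c['image'][:,:,::-1])
W=cloud(c); print(fit(W,'p',(.442,-.047),.10,.155))
go((.50,.2,.16,.25),(.577,.284,.16,.152))
"
```

```text
t 9.3 p [ 0.4438 -0.0487  0.1265] trayyaw 0.3789 tilt [ 0.0034 -0.0004] F [-0.6  0.3 -2. ] w 0.0425 g 61.6
{'xy': [0.4434, -0.0479], 'yaw': 0.379, 'err': np.float64(0.265), 'area': 1.264, 'z': [127.3, 133.6, 151.8]}
d [-0.4846, 0.6987, -0.1165] yaw 0.1641 rows 5.1
d [-0.8266, 0.8639, -0.1165] yaw 0.2889 rows 7.2
```

View pics/w5.png

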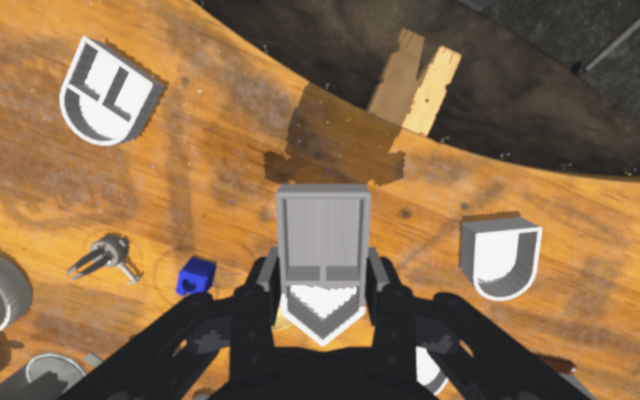

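Wrist view: p_divided is held level in the fingers, rim (278–370,190), point at (323,342). d_divided at (110,90), d_deep at (500,255). Now I carry it to p_stand.

>>> jog_arm:
  deltas:
    - {"delta_pos":[-0.12,0.12,-0.11],"yaw":0.06,"fingers":0}
    - {"delta_pos":[-0.24,0.24,-0.11],"yaw":0.12,"fingers":0}
    - {"delta_pos":[-0.36,0.36,-0.11],"yaw":0.18,"fingers":0}
    - {"delta_pos":[-0.48,0.48,-0.11],"yaw":0.24,"fingers":0}
    - {"delta_pos":[-0.6,0.6,-0.11],"yaw":0.29,"fingers":0}
    - {"delta_pos":[-0.72,0.74,-0.11],"yaw":0.29,"fingers":0}
    - {"delta_pos":[-0.827,0.864,-0.11],"yaw":0.29,"fingers":0}
    - {"delta_pos":[-0.827,0.864,-0.11],"yaw":0.29,"fingers":0}
    - {"delta_pos":[-0.827,0.864,-0.11],"yaw":0.29,"fingers":0}
    - {"delta_pos":[-0.827,0.864,-0.11],"yaw":0.29,"fingers":0}

```text
clock: 10.35
eef_pos: [0.5761, 0.2834, 0.1555]
tool_rot: [-0.076, 0.997, -0.001, -0.002]
ft_force: [-0.5, -0.7, -1.0]
grip_width: 0.0422
grasp_force: 61.7
```

```bash
python3 -c "
from h import *
st(); go((.5775,.2837,.072,.152))
"
```

```text
t 10.35 p [0.5761 0.2834 0.1555] trayyaw 0.1518 tilt [-0.0047 -0.0029] F [-0.5 -0.7 -1. ] w 0.0422 g 61.7
d [-0.0063, 0.001, 0.2783] yaw -0.0002 rows 1.7
```

>>> jog_arm:
  deltas:
    - {"delta_pos":[-0.006,0.001,0.1],"yaw":0,"fingers":0}
    - {"delta_pos":[-0.006,0.001,0.2],"yaw":0,"fingers":0}
    - {"delta_pos":[-0.006,0.001,0.278],"yaw":0,"fingers":0}
    - {"delta_pos":[-0.006,0.001,0.278],"yaw":0,"fingers":0}
    - {"delta_pos":[-0.006,0.001,0.278],"yaw":0,"fingers":0}

```text
clock: 10.85
eef_pos: [0.5787, 0.283, 0.0748]
tool_rot: [-0.075, 0.997, -0.0, -0.001]
ft_force: [0.7, 0.1, -0.5]
grip_width: 0.0423
grasp_force: 61.6
```

```bash
python3 -c "
from h import *
st(); go((.5775,.2837,.0600,.152))
"
```

```text
t 10.85 p [0.5787 0.283  0.0748] trayyaw 0.1496 tilt [-0.0018 -0.0011] F [ 0.7  0.1 -0.5] w 0.0423 g 61.6
d [0.0036, 0.003, 0.0492] yaw -0.0031 rows 0.3
```

>>> jog_arm:
  deltas:
    - {"delta_pos":[0.0036,0.003,0.015],"yaw":-0.003,"fingers":0}
    - {"delta_pos":[0.0036,0.003,0.03],"yaw":-0.003,"fingers":0}
    - {"delta_pos":[0.0036,0.003,0.042],"yaw":-0.003,"fingers":0}
    - {"delta_pos":[0.0036,0.003,0.05],"yaw":-0.003,"fingers":0}
    - {"delta_pos":[0.0036,0.003,0.05],"yaw":-0.003,"fingers":0}

```text
clock: 11.35
eef_pos: [0.5779, 0.2855, 0.0597]
tool_rot: [-0.077, 0.997, -0.0, -0.0]
ft_force: [0.3, -0.0, -0.7]
grip_width: 0.0423
grasp_force: 61.7
```

>>> jog_arm:
  deltas:
    - {"delta_pos":[0,-0.003,0.004],"yaw":0,"fingers":0}
    - {"delta_pos":[0,-0.003,0.007],"yaw":0,"fingers":0}
    - {"delta_pos":[0,-0.003,0.007],"yaw":0,"fingers":0}

```text
clock: 11.65
eef_pos: [0.5782, 0.2853, 0.0595]
tool_rot: [-0.077, 0.997, 0.001, 0.0]
ft_force: [-3.0, -0.3, 5.8]
grip_width: 0.0425
grasp_force: 62.4
```

Contact felt; release, back off, look.

>>> jog_arm:
  deltas:
    - {"delta_pos":[0,0,0],"yaw":0,"fingers":1}
    - {"delta_pos":[0,0,0],"yaw":0,"fingers":1}
    - {"delta_pos":[0,0,0],"yaw":0,"fingers":1}
    - {"delta_pos":[0,0,-0.1],"yaw":0,"fingers":1}
    - {"delta_pos":[0,0,-0.25],"yaw":0,"fingers":1}
    - {"delta_pos":[0,0,-0.4],"yaw":0,"fingers":1}
    - {"delta_pos":[0.1,0,-0.5],"yaw":0,"fingers":1}
    - {"delta_pos":[0.25,-0.15,-0.55],"yaw":0,"fingers":1}
    - {"delta_pos":[0.4,-0.3,-0.55],"yaw":0,"fingers":1}
    - {"delta_pos":[0.55,-0.4,-0.55],"yaw":0,"fingers":1}
    - {"delta_pos":[0.55,-0.4,-0.55],"yaw":0,"fingers":1}
    - {"delta_pos":[0.55,-0.4,-0.55],"yaw":0,"fingers":1}

```text
clock: 12.85
eef_pos: [0.4304, 0.138, 0.2233]
tool_rot: [-0.075, 0.997, -0.001, -0.001]
ft_force: [1.5, 0.7, 0.8]
grip_width: 0.0853
grasp_force: 0.0
```

```bash
python3 -c "
from h import *
st(); c=bot.camera('wrist'); cv2.imwrite('pics/w6.png',c['image'][:,:,::-1])
W=cloud(c); 
for xy,k,zl,zh in (((.577,.285),'p',.063,.09),((.577,.285),'p',.036,.09),((.584,.122),'d',.014,.09)):
  r=fit(W,k,xy,zl,zh); print(r)
r=fit(W,'d',(.434,.132),.004);print(r)
xg=np.array(r['xy'])-.006*np.array([np.cos(r['yaw']),np.sin(r['yaw'])])
go((*xg,.13,r['yaw']),(*xg,.03,r['yaw']),(*xg,.005,r['yaw']))
"
```

```text
t 12.85 p [0.4304 0.138  0.2233] trayyaw 0.1509 tilt [-0.0015 -0.0011] F [1.5 0.7 0.8] w 0.0853 g 0.0
{'xy': [0.5799, 0.2726], 'yaw': -2.999, 'err': np.float64(0.735), 'area': 0.265, 'z': [64.0, 73.9, 77.7]}
{'xy': [0.5741, 0.2738], 'yaw': -2.764, 'err': np.float64(0.573), 'area': 0.427, 'z': [40.1, 61.4, 77.5]}
{'xy': [0.5824, 0.1239], 'yaw': 0.03, 'err': np.float64(0.02), 'area': 1.016, 'z': [17.2, 18.7, 32.7]}
{'xy': [0.434, 0.132], 'yaw': 0.488, 'err': np.float64(0.007), 'area': 1.0, 'z': [7.0, 8.6, 34.7]}
d [0.0182, -0.0321, 0.3116] yaw -0.4282 rows 2.2
d [0.0185, -0.0321, 0.6449] yaw -0.4282 rows 3.9
d [0.0186, -0.0321, 0.7283] yaw -0.4282 rows 4.4
```

View pics/w6.png

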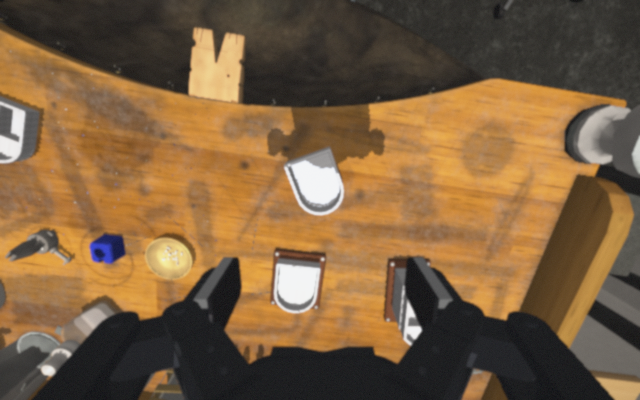

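Wrist view: d_deep at (315,182), d_stand at (297,282), p stack partly hidden at (410,300), with its top at the right height (77.6 mm). Picking d_deep.

>>> jog_arm:
  deltas:
    - {"delta_pos":[0.018,-0.032,0.15],"yaw":-0.428,"fingers":1}
    - {"delta_pos":[0.018,-0.032,0.31],"yaw":-0.428,"fingers":1}
    - {"delta_pos":[0.018,-0.032,0.31],"yaw":-0.428,"fingers":1}
    - {"delta_pos":[0.0185,-0.032,0.43],"yaw":-0.428,"fingers":1}
    - {"delta_pos":[0.0185,-0.032,0.56],"yaw":-0.428,"fingers":1}
    - {"delta_pos":[0.0185,-0.032,0.66],"yaw":-0.428,"fingers":1}
    - {"delta_pos":[0.0185,-0.032,0.725],"yaw":-0.428,"fingers":1}
    - {"delta_pos":[0.0185,-0.032,0.725],"yaw":-0.428,"fingers":1}
    - {"delta_pos":[0.0185,-0.032,0.725],"yaw":-0.428,"fingers":1}
    - {"delta_pos":[0.0185,-0.032,0.725],"yaw":-0.428,"fingers":0}
    - {"delta_pos":[0.0185,-0.032,0.725],"yaw":-0.428,"fingers":0}
    - {"delta_pos":[0.0185,-0.032,0.725],"yaw":-0.428,"fingers":0}

```text
clock: 14.1
eef_pos: [0.4312, 0.1309, 0.007]
tool_rot: [-0.243, 0.97, 0.0, 0.002]
ft_force: [0.0, 0.3, 4.9]
grip_width: 0.0566
grasp_force: 65.0
```

>>> jog_arm:
  deltas:
    - {"delta_pos":[0,0,0],"yaw":0,"fingers":0}
    - {"delta_pos":[0,0,0],"yaw":0,"fingers":0}
    - {"delta_pos":[0,0,0],"yaw":0,"fingers":0}
    - {"delta_pos":[0,0,0],"yaw":0,"fingers":0}

```text
clock: 14.5
eef_pos: [0.4312, 0.1309, 0.007]
tool_rot: [-0.242, 0.97, 0.0, 0.002]
ft_force: [-0.8, 1.4, 5.4]
grip_width: 0.0569
grasp_force: 65.0
```

>>> jog_arm:
  deltas:
    - {"delta_pos":[0,0,-0.1],"yaw":0,"fingers":0}
    - {"delta_pos":[0,0,-0.25],"yaw":0,"fingers":0}
    - {"delta_pos":[0,0,-0.4],"yaw":0,"fingers":0}
    - {"delta_pos":[0,0,-0.4],"yaw":0,"fingers":0}
    - {"delta_pos":[0,0,-0.4],"yaw":0,"fingers":0}

```text
clock: 15.0
eef_pos: [0.4305, 0.1306, 0.1269]
tool_rot: [-0.242, 0.97, 0.0, 0.002]
ft_force: [-1.3, 0.4, -1.2]
grip_width: 0.0569
grasp_force: 64.3
```

```bash
python3 -c "
from h import *
st(); c=bot.camera('wrist'); cv2.imwrite('pics/w7.png',c['image'][:,:,::-1])
W=cloud(c); print(fit(W,'d',(.434,.132),.10,.165,.06,[.4,.5,.6]))
"
```

```text
t 15.0 p [0.4305 0.1306 0.1269] trayyaw 0.4898 tilt [0.0038 0.0012] F [-1.3  0.4 -1.2] w 0.0569 g 64.3
{'xy': [0.4325, 0.1326], 'yaw': 0.489, 'err': np.float64(0.193), 'area': 1.176, 'z': [127.3, 136.2, 161.2]}
```

View pics/w7.png

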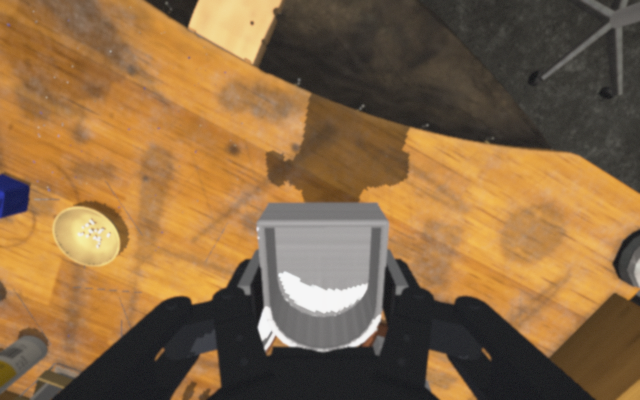

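d_deep is held level: back rim at row about 212, cols 262–385, and round end at row about 345. Moving it over d_stand.

```bash
python3 -c "
from h import *
go((.5795,.1237,.13,.028),(.5795,.1237,.06,.028),(.5795,.1237,.044,.028))"
```

```text
d [-0.4316, -0.255, -0.0149] yaw 0.588 rows 3.1
d [-0.4315, -0.255, 0.2184] yaw 0.588 rows 3.3
d [-0.4315, -0.255, 0.2718] yaw 0.588 rows 3.4
```

>>> jog_arm:
  deltas:
    - {"delta_pos":[-0.11,-0.065,-0.015],"yaw":0.15,"fingers":0}
    - {"delta_pos":[-0.22,-0.13,-0.015],"yaw":0.3,"fingers":0}
    - {"delta_pos":[-0.33,-0.195,-0.015],"yaw":0.45,"fingers":0}
    - {"delta_pos":[-0.4315,-0.255,-0.015],"yaw":0.588,"fingers":0}
    - {"delta_pos":[-0.4315,-0.255,-0.015],"yaw":0.588,"fingers":0}
    - {"delta_pos":[-0.4315,-0.255,-0.015],"yaw":0.588,"fingers":0}
    - {"delta_pos":[-0.4315,-0.255,0.1],"yaw":0.588,"fingers":0}
    - {"delta_pos":[-0.4315,-0.255,0.218],"yaw":0.588,"fingers":0}
    - {"delta_pos":[-0.4315,-0.255,0.27],"yaw":0.588,"fingers":0}
    - {"delta_pos":[-0.4315,-0.255,0.27],"yaw":0.588,"fingers":0}
    - {"delta_pos":[-0.4315,-0.255,0.27],"yaw":0.588,"fingers":0}

```text
clock: 16.15
eef_pos: [0.5784, 0.1238, 0.0443]
tool_rot: [-0.014, 1.0, -0.0, -0.001]
ft_force: [0.7, -0.1, 0.6]
grip_width: 0.0566
grasp_force: 64.3
```

```bash
python3 -c "
from h import *
st();go((.5795,.1237,.0325,.028))"
```

```text
t 16.15 p [0.5784 0.1238 0.0443] trayyaw 0.0289 tilt [-0.0018 -0.0003] F [ 0.7 -0.1  0.6] w 0.0566 g 64.3
d [-0.0038, -0.0004, 0.0394] yaw 0.0011 rows 0.2
```

>>> jog_arm:
  deltas:
    - {"delta_pos":[-0.0038,0,0.01],"yaw":0.001,"fingers":0}
    - {"delta_pos":[-0.0038,0,0.02],"yaw":0.001,"fingers":0}
    - {"delta_pos":[-0.0038,0,0.03],"yaw":0.001,"fingers":0}
    - {"delta_pos":[-0.0038,0,0.038],"yaw":0.001,"fingers":0}
    - {"delta_pos":[-0.0038,0,0.043],"yaw":0.001,"fingers":0}
    - {"delta_pos":[-0.0038,0,0.043],"yaw":0.001,"fingers":0}

```text
clock: 16.75
eef_pos: [0.581, 0.1238, 0.0325]
tool_rot: [-0.014, 1.0, 0.0, 0.0]
ft_force: [-2.9, -0.5, 5.2]
grip_width: 0.0568
grasp_force: 65.0
```

Seated at the expected height with contact. Release and go to a view pose between the stand and d_divided.

>>> jog_arm:
  deltas:
    - {"delta_pos":[0,0,0],"yaw":0,"fingers":1}
    - {"delta_pos":[0,0,0],"yaw":0,"fingers":1}
    - {"delta_pos":[0,0,0],"yaw":0,"fingers":1}
    - {"delta_pos":[0,0,-0.1],"yaw":0,"fingers":1}
    - {"delta_pos":[0,0,-0.25],"yaw":0,"fingers":1}
    - {"delta_pos":[0,0,-0.4],"yaw":0,"fingers":1}
    - {"delta_pos":[0.1,0,-0.5],"yaw":0,"fingers":1}
    - {"delta_pos":[0.25,0,-0.6],"yaw":0,"fingers":1}
    - {"delta_pos":[0.4,0,-0.6],"yaw":0,"fingers":1}
    - {"delta_pos":[0.55,0,-0.6],"yaw":0,"fingers":1}
    - {"delta_pos":[0.55,0,-0.6],"yaw":0,"fingers":1}
    - {"delta_pos":[0.55,0,-0.6],"yaw":0,"fingers":1}

```text
clock: 17.95
eef_pos: [0.4154, 0.1193, 0.2119]
tool_rot: [-0.014, 1.0, 0.0, 0.001]
ft_force: [1.0, 0.6, -0.5]
grip_width: 0.0854
grasp_force: 0.0
```

```bash
python3 -c "
from h import *
st(); c=bot.camera('wrist')
W=cloud(c); print(fit(W,'d',(.583,.124),.036,.09))
go((.42,.124,.22,.0),(.41,-.16,.22,-.25))
"
```

```text
t 17.95 p [0.4154 0.1193 0.2119] trayyaw 0.0278 tilt [0.0014 0.0003] F [ 1.   0.6 -0.5] w 0.0854 g 0.0
{'xy': [0.583, 0.1244], 'yaw': 0.026, 'err': np.float64(0.018), 'area': 1.012, 'z': [37.5, 52.0, 60.2]}
d [-0.0112, 0.0146, -0.0264] yaw 0.035 rows 0.2
d [0.0481, -0.9308, -0.027] yaw 0.3533 rows 5.6
```

>>> jog_arm:
  deltas:
    - {"delta_pos":[0.05,-0.93,-0.03],"yaw":0.35,"fingers":1}
    - {"delta_pos":[0.05,-0.93,-0.03],"yaw":0.35,"fingers":1}
    - {"delta_pos":[0.05,-0.93,-0.03],"yaw":0.35,"fingers":1}
    - {"delta_pos":[0.05,-0.93,-0.03],"yaw":0.35,"fingers":1}
    - {"delta_pos":[0.05,-0.93,-0.03],"yaw":0.35,"fingers":1}
    - {"delta_pos":[0.05,-0.93,-0.03],"yaw":0.35,"fingers":1}
    - {"delta_pos":[0.05,-0.93,-0.03],"yaw":0.35,"fingers":1}
    - {"delta_pos":[0.05,-0.93,-0.03],"yaw":0.35,"fingers":1}

```text
clock: 18.8
eef_pos: [0.4096, -0.1612, 0.2202]
tool_rot: [0.125, 0.992, 0.0, -0.0]
ft_force: [0.6, 0.3, 0.2]
grip_width: 0.0853
grasp_force: 0.0
```

>>> jog_arm:
  deltas:
    - {"delta_pos":[-0.07,-0.3,0],"yaw":0,"fingers":1}
    - {"delta_pos":[-0.07,-0.3,0],"yaw":0,"fingers":1}
    - {"delta_pos":[-0.07,-0.3,0],"yaw":0,"fingers":1}
    - {"delta_pos":[-0.07,-0.3,0],"yaw":0,"fingers":1}
    - {"delta_pos":[-0.07,-0.3,0],"yaw":0,"fingers":1}

```text
clock: 19.3
eef_pos: [0.4072, -0.251, 0.2203]
tool_rot: [0.123, 0.992, 0.0, -0.0]
ft_force: [0.2, 0.1, 0.3]
grip_width: 0.0854
grasp_force: 0.0
```

```bash
python3 -c "
from h import *
st(); c=bot.camera('wrist'); cv2.imwrite('pics/w8.png',c['image'][:,:,::-1])
W=cloud(c)
r=fit(W,'d',(.43,-.25),.004);print(r)
xg=np.array(r['xy'])-.006*np.array([np.cos(r['yaw']),np.sin(r['yaw'])])
go((*xg,.13,r['yaw']),(*xg,.03,r['yaw']),(*xg,.005,r['yaw']))
"
```

```text
t 19.3 p [ 0.4072 -0.251   0.2203] trayyaw -0.2457 tilt [-0.0006  0.0009] F [0.2 0.1 0.3] w 0.0854 g 0.0
{'xy': [0.4284, -0.2495], 'yaw': -0.25, 'err': np.float64(0.01), 'area': 0.996, 'z': [7.1, 8.9, 24.7]}
d [-0.0476, 0.0216, 0.3012] yaw 0.006 rows 1.8
d [-0.0478, 0.0214, 0.6346] yaw 0.006 rows 3.8
d [-0.0479, 0.0214, 0.7179] yaw 0.006 rows 4.3
```

View pics/w8.png

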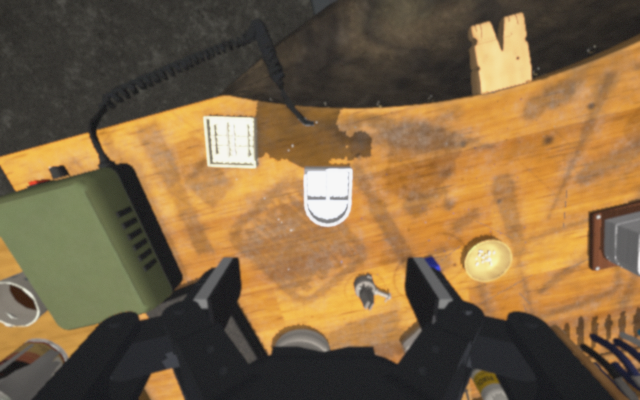

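d_divided at (328,195); the tile's nearest edge is about 85 mm away, which clears the fingers. Picking.

>>> jog_arm:
  deltas:
    - {"delta_pos":[-0.048,0.0215,0.15],"yaw":0.006,"fingers":1}
    - {"delta_pos":[-0.048,0.0215,0.3],"yaw":0.006,"fingers":1}
    - {"delta_pos":[-0.048,0.0215,0.43],"yaw":0.006,"fingers":1}
    - {"delta_pos":[-0.048,0.0215,0.56],"yaw":0.006,"fingers":1}
    - {"delta_pos":[-0.048,0.0215,0.66],"yaw":0.006,"fingers":1}
    - {"delta_pos":[-0.048,0.0215,0.715],"yaw":0.006,"fingers":1}
    - {"delta_pos":[-0.048,0.0215,0.715],"yaw":0.006,"fingers":1}
    - {"delta_pos":[-0.048,0.0215,0.715],"yaw":0.006,"fingers":1}
    - {"delta_pos":[-0.048,0.0215,0.715],"yaw":0.006,"fingers":0}
    - {"delta_pos":[-0.048,0.0215,0.715],"yaw":0.006,"fingers":0}
    - {"delta_pos":[-0.048,0.0215,0.715],"yaw":0.006,"fingers":0}
    - {"delta_pos":[-0.048,0.0215,0.715],"yaw":0.006,"fingers":0}

```text
clock: 20.55
eef_pos: [0.4238, -0.2502, 0.0079]
tool_rot: [0.126, 0.992, -0.0, 0.002]
ft_force: [0.2, 0.5, 5.5]
grip_width: 0.0569
grasp_force: 64.4
```

>>> jog_arm:
  deltas:
    - {"delta_pos":[0,0,0],"yaw":0,"fingers":0}
    - {"delta_pos":[0,0,0],"yaw":0,"fingers":0}
    - {"delta_pos":[0,0,0],"yaw":0,"fingers":0}

```text
clock: 20.85
eef_pos: [0.4238, -0.2502, 0.0079]
tool_rot: [0.126, 0.992, -0.0, 0.002]
ft_force: [0.2, 1.7, 5.1]
grip_width: 0.0564
grasp_force: 64.4
```

>>> jog_arm:
  deltas:
    - {"delta_pos":[0,0,-0.1],"yaw":0,"fingers":0}
    - {"delta_pos":[0,0,-0.25],"yaw":0,"fingers":0}
    - {"delta_pos":[0,0,-0.4],"yaw":0,"fingers":0}
    - {"delta_pos":[0,0,-0.5],"yaw":0,"fingers":0}
    - {"delta_pos":[0,0,-0.5],"yaw":0,"fingers":0}
    - {"delta_pos":[0,0,-0.5],"yaw":0,"fingers":0}

```text
clock: 21.45
eef_pos: [0.4228, -0.25, 0.1571]
tool_rot: [0.126, 0.992, -0.001, 0.001]
ft_force: [-0.1, 0.8, -1.6]
grip_width: 0.0562
grasp_force: 64.3
```

```bash
python3 -c "
from h import *
st(); c=bot.camera('wrist'); cv2.imwrite('pics/w9.png',c['image'][:,:,::-1])
W=cloud(c); print(fit(W,'d',(.428,-.25),.13,.178,.06,[-.25,-.1]))
go((.43,-.0,.17,-.05))
"
```

```text
t 21.45 p [ 0.4228 -0.25    0.1571] trayyaw -0.2525 tilt [ 0.0024 -0.0015] F [-0.1  0.8 -1.6] w 0.0562 g 64.3
{'xy': [0.4274, -0.2502], 'yaw': -0.242, 'err': np.float64(0.184), 'area': 1.184, 'z': [156.6, 162.2, 174.6]}
d [0.1814, 0.8118, -0.0475] yaw -0.2577 rows 5.0
```

View pics/w9.png

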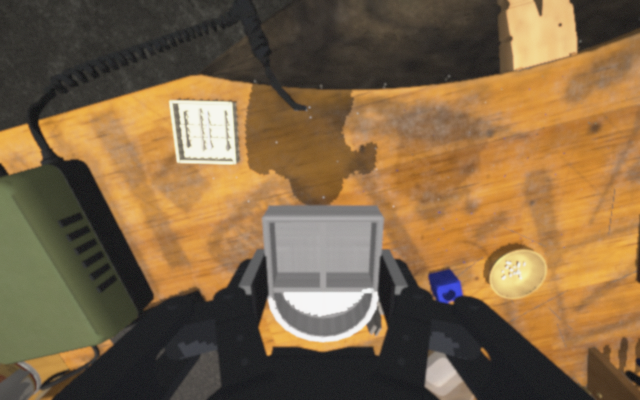

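d_divided is held level: back rim row about 212, cols 264–382. Carry to d_stand in two legs.

>>> jog_arm:
  deltas:
    - {"delta_pos":[0.03,0.135,-0.02],"yaw":-0.05,"fingers":0}
    - {"delta_pos":[0.06,0.27,-0.04],"yaw":-0.1,"fingers":0}
    - {"delta_pos":[0.09,0.4,-0.045],"yaw":-0.15,"fingers":0}
    - {"delta_pos":[0.12,0.54,-0.045],"yaw":-0.2,"fingers":0}
    - {"delta_pos":[0.15,0.67,-0.045],"yaw":-0.25,"fingers":0}
    - {"delta_pos":[0.18,0.81,-0.045],"yaw":-0.26,"fingers":0}
    - {"delta_pos":[0.18,0.81,-0.045],"yaw":-0.26,"fingers":0}

```text
clock: 22.2
eef_pos: [0.4292, 0.0034, 0.1677]
tool_rot: [0.02, 1.0, 0.001, -0.002]
ft_force: [0.5, -1.0, -1.0]
grip_width: 0.0563
grasp_force: 64.4
```

```bash
python3 -c "
from h import *
st(); go((.579,.124,.15,.026))
"
```

```text
t 22.2 p [0.4292 0.0034 0.1677] trayyaw -0.0406 tilt [-0.004   0.0018] F [ 0.5 -1.  -1. ] w 0.0563 g 64.4
d [-0.4828, 0.422, 0.0576] yaw -0.0848 rows 3.9
```

>>> jog_arm:
  deltas:
    - {"delta_pos":[-0.12,0.105,0.015],"yaw":-0.03,"fingers":0}
    - {"delta_pos":[-0.24,0.21,0.03],"yaw":-0.06,"fingers":0}
    - {"delta_pos":[-0.36,0.315,0.045],"yaw":-0.085,"fingers":0}
    - {"delta_pos":[-0.483,0.422,0.057],"yaw":-0.085,"fingers":0}
    - {"delta_pos":[-0.483,0.422,0.057],"yaw":-0.085,"fingers":0}
    - {"delta_pos":[-0.483,0.422,0.057],"yaw":-0.085,"fingers":0}
    - {"delta_pos":[-0.483,0.422,0.057],"yaw":-0.085,"fingers":0}

```text
clock: 22.9
eef_pos: [0.5801, 0.1174, 0.1511]
tool_rot: [-0.009, 1.0, -0.001, -0.002]
ft_force: [0.6, -0.6, -1.2]
grip_width: 0.0562
grasp_force: 64.4
```

```bash
python3 -c "
from h import *
st(); go((.579,.124,.074,.026))
"
```

```text
t 22.9 p [0.5801 0.1174 0.1511] trayyaw 0.0177 tilt [-0.0035 -0.0011] F [ 0.6 -0.6 -1.2] w 0.0562 g 64.4
d [0.0023, 0.0225, 0.2568] yaw -0.0106 rows 1.5
```

>>> jog_arm:
  deltas:
    - {"delta_pos":[0.0023,0.0225,0.08],"yaw":-0.01,"fingers":0}
    - {"delta_pos":[0.0023,0.0225,0.17],"yaw":-0.01,"fingers":0}
    - {"delta_pos":[0.0023,0.0225,0.255],"yaw":-0.01,"fingers":0}
    - {"delta_pos":[0.0023,0.0225,0.255],"yaw":-0.01,"fingers":0}
    - {"delta_pos":[0.0023,0.0225,0.255],"yaw":-0.01,"fingers":0}

```text
clock: 23.4
eef_pos: [0.5801, 0.1242, 0.0767]
tool_rot: [-0.013, 1.0, -0.0, -0.0]
ft_force: [0.1, -0.4, -0.3]
grip_width: 0.0566
grasp_force: 64.4
```

```bash
python3 -c "
from h import *
st(); go((.579,.124,.061,.026))
"
```

```text
t 23.4 p [0.5801 0.1242 0.0767] trayyaw 0.0251 tilt [-0.0004 -0.0002] F [ 0.1 -0.4 -0.3] w 0.0566 g 64.4
d [0.0035, -0.0007, 0.0524] yaw -0.0011 rows 0.3
```

>>> jog_arm:
  deltas:
    - {"delta_pos":[0.0035,-0.0007,0.013],"yaw":0,"fingers":0}
    - {"delta_pos":[0.0035,-0.0007,0.026],"yaw":0,"fingers":0}
    - {"delta_pos":[0.0035,-0.0007,0.038],"yaw":0,"fingers":0}
    - {"delta_pos":[0.0035,-0.0007,0.048],"yaw":0,"fingers":0}
    - {"delta_pos":[0.0035,-0.0007,0.054],"yaw":0,"fingers":0}
    - {"delta_pos":[0.0035,-0.0007,0.054],"yaw":0,"fingers":0}

```text
clock: 24.0
eef_pos: [0.5799, 0.1251, 0.061]
tool_rot: [-0.013, 1.0, -0.0, 0.0]
ft_force: [-2.8, -0.4, 6.0]
grip_width: 0.0561
grasp_force: 65.2
```

Seated with contact. Release and retreat, low enough to see both stacks.

>>> jog_arm:
  deltas:
    - {"delta_pos":[0,0,0],"yaw":0,"fingers":1}
    - {"delta_pos":[0,0,0],"yaw":0,"fingers":1}
    - {"delta_pos":[0,0,0],"yaw":0,"fingers":1}
    - {"delta_pos":[0,0,-0.1],"yaw":0,"fingers":1}
    - {"delta_pos":[0,0,-0.25],"yaw":0,"fingers":1}
    - {"delta_pos":[0,0,-0.4],"yaw":0,"fingers":1}
    - {"delta_pos":[0.1,0.1,-0.5],"yaw":0,"fingers":1}
    - {"delta_pos":[0.25,0.2,-0.55],"yaw":0,"fingers":1}
    - {"delta_pos":[0.4,0.3,-0.55],"yaw":0,"fingers":1}
    - {"delta_pos":[0.55,0.3,-0.55],"yaw":0,"fingers":1}
    - {"delta_pos":[0.65,0.3,-0.55],"yaw":0,"fingers":1}
    - {"delta_pos":[0.65,0.3,-0.55],"yaw":0,"fingers":1}

```text
clock: 25.2
eef_pos: [0.3779, 0.2095, 0.2246]
tool_rot: [-0.015, 1.0, -0.0, -0.001]
ft_force: [0.6, -0.1, 0.5]
grip_width: 0.0854
grasp_force: 0.0
```

```bash
python3 -c "
from h import *
st(); c=bot.camera('wrist'); t=bot.camera('top'); s=bot.camera('side')
W=cloud(c); T=cloud(t)
for k,xy in (('p',(.577,.285)),('d',(.583,.124))):
  for V in (W,T):
    for zl in (.064,.014):
      print(k,zl,fit(V,k,xy,zl,.09,yaws=[0,.15]))
a=cv2.resize(c['image'][200:400,180:480],(600,400))[:,:,::-1]; b=cv2.resize(s['image'][150:230,240:360],(600,400),interpolation=cv2.INTER_CUBIC)[:,:,::-1]
cv2.imwrite('pics/fin.png',cv2.resize(np.vstack([a,b]),(450,600)))
"
```

```text
t 25.2 p [0.3779 0.2095 0.2246] trayyaw 0.0299 tilt [-0.0027 -0.0009] F [ 0.6 -0.1  0.5] w 0.0854 g 0.0
p 0.064 {'xy': [0.577, 0.2858], 'yaw': 0.161, 'err': np.float64(0.193), 'area': 0.821, 'z': [65.0, 74.4, 77.8]}
p 0.014 {'xy': [0.5763, 0.2853], 'yaw': 0.158, 'err': np.float64(0.093), 'area': 0.979, 'z': [25.0, 61.5, 77.4]}
p 0.064 {'xy': [0.5798, 0.2838], 'yaw': 0.153, 'err': np.float64(0.024), 'area': 1.006, 'z': [65.5, 75.1, 79.1]}
p 0.014 {'xy': [0.5791, 0.2825], 'yaw': 0.159, 'err': np.float64(0.062), 'area': 1.06, 'z': [31.6, 61.9, 78.5]}
d 0.064 {'xy': [0.5752, 0.1264], 'yaw': 0.054, 'err': np.float64(0.36), 'area': 0.641, 'z': [65.0, 72.9, 77.6]}
d 0.014 {'xy': [0.5821, 0.1261], 'yaw': 0.027, 'err': np.float64(0.047), 'area': 0.961, 'z': [24.4, 61.4, 77.3]}
d 0.064 {'xy': [0.586, 0.1242], 'yaw': 0.029, 'err': np.float64(0.01), 'area': 0.996, 'z': [65.6, 75.9, 79.2]}
d 0.014 {'xy': [0.5856, 0.1236], 'yaw': 0.053, 'err': np.float64(0.051), 'area': 1.051, 'z': [36.4, 61.9, 78.3]}
```

View pics/fin.png

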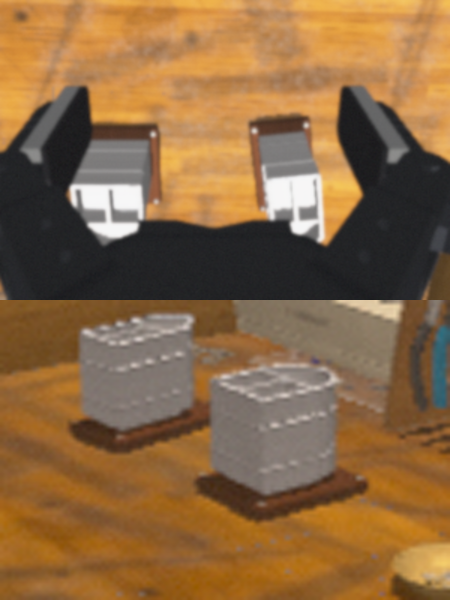

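Both stacks stand level with tight, parallel seams, rims at the expected 78 mm, and the gripper is clear.

```bash
python3 -c "
from workcell import bot
print(bot.job_done())"
```

```text
the job is handed in; nothing more can be done
None
```

All four trays are on their matching stands, deep tray first and divided tray on top, seated and level in the final camera check, and I handed the job in at about 25 s; the bystander items were not touched.

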